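# Point out the prizes on the gift table

## Task

Announce the two prizes with the pointer in the middle of the gift table: pushing gently against the side of the pointer's arm with a fingertip, first turn it to point straight at the middle of the stack of books beside the dial and let it stand still there for a second, then push it round to point straight at the middle of the little round basket with the arched handle, and leave it there. Do not pinch the arm, and neither move nor lift the prizes or anything else on the table.

Things in the scene. Friction and masses are not known exactly. Their poses are not given: they have to be found in the camera images.
- dial: the pointer's fixed base: a wooden disc 290 mm across and 12 mm thick lying on the table, with a dark steel post 64 mm across up to 44 mm high in its middle; it does not move. Origin: centre of the underside, on the pointer's axis.
- pointer (a joint): angle of the pointer about the upright axis through the dial's centre, counter-clockwise from above positive; at 0 the arm points along the dial's -x axis. It turns all the way round in either direction (a stop only after 7 rad each way), stays where it is left (friction about 0.12 N m, so roughly 1.3 N at 90 mm from the axis) and does not coast.
- hub (a point): point on the pointer's axis at the mid-height of the arm, 60 mm above the table; turns with the pointer: its x axis points along the arm to the tip, z up. The pale wooden arm (one solid piece) is 16 mm thick and stands 50 to 70 mm above the table (38 mm of free space between it and the disc), with straight upright flanks from 28 to 108 mm from the axis; beyond that is the arrowhead, up to about 50 mm across. The round aluminium hub is 56 mm across, top at 78 mm.
- tip (a point): front end of the pointer's arrowhead, 138 mm from the axis, 60 mm above the table.
- books: prize: a slightly untidy stack of three small books with dark blue covers and pale page edges, each 109 by 79 mm and turned a little on the one below, 54 mm high, loose on the table beside the dial, its middle 200 to 250 mm from the axis. Origin: centre of the underside.
- basket: prize: a round lidded lacquer basket 84 mm across (97 mm over the handle), lid top at 62 mm, with one dark arched handle about 11 mm thick over it up to 95 mm; loose, beside the dial, its middle 200 to 250 mm from the axis. Origin: centre of the underside.
- tin: prize, leave alone: an upright round tin 69 mm across, 86 mm high, plain flat lid; beside the dial like the others. Origin: centre of the underside.
- giftbox: prize, leave alone: a rectangular lidded gift box 89 by 69 mm, 63 mm high, with a small clasp; beside the dial like the others. Origin: centre of the underside.
- mug: bystander: a white mug 76 mm across, 88 mm high. Origin: centre of the underside.
- tape: bystander: a lying roll of clear tape 90 mm across, 22 mm high. Origin: centre of the underside.
- stapler: bystander: a stapler 130 mm long, about 55 mm high. Origin: centre of the underside.
- coasters: bystander: three flat coasters 100 mm across lying in a pile 13 mm high. Origin: centre of the underside.
Mind the look-alikes: they are no part of the job. Of the things like the books, leave any that is orange or turquoise; of the rest the larger one is meant.

How it is judged (in metres and radians):
On the way, in this order (a step that is already met when the one before it is completed fails the run):
1. the pointer stands still, pointing at the middle of the stack of books (y of books in the frame of hub between -0.015 and 0.015 m and x of books in the frame of hub above 0.1 m and velocity of joint pointer between -0.03 and 0.03 rad/s), for 0.6 s.
2. the pointer stands still, pointing at the middle of the round basket (y of basket in the frame of hub between -0.015 and 0.015 m and x of basket in the frame of hub above 0.1 m and velocity of joint pointer between -0.03 and 0.03 rad/s), for 0.3 s.
At the end, for the whole second after the job is handed in: The pointer stands still with its centre line passing within 15 mm of the basket's middle, tip towards the basket (it stood still within 15 mm of the books' middle for at least 0.6 s before), and all four prizes stand upright within 10 mm of where they began (all of step 2 and distance of each of books, basket, tin, giftbox from where it was at the start of the episode below 0.01 m and angle between each of books, basket, tin, giftbox's own z axis and vertical below 0.15 rad); the robot touches nothing.
It fails at once if a prize was moved more than 10 mm, lifted or tipped (distance of any of books, basket, tin, giftbox from where it was at the start of the episode above 0.01 m or angle between any of books, basket, tin, giftbox's own z axis and vertical above 0.15 rad).
It fails at once if a bystander was moved more than 15 mm (distance of any of mug, tape, stapler, coasters from where it was at the start of the episode above 0.015 m).
It fails at once if the pointer's arm was pinched: both flanks pressed with more than 1.5 N at once ((contact force between the fingers and pointer_c1 above 1.5 N or contact force between the fingers and pointer_c2 above 1.5 N) and (contact force between the fingers and pointer_c3 above 1.5 N or contact force between the fingers and pointer_c4 above 1.5 N)).
It fails at once if the pointer's arm was pushed with more than 20 N ((contact force between the fingers and pointer_c1 above 20 N or contact force between the fingers and pointer_c2 above 20 N) or (contact force between the fingers and pointer_c3 above 20 N or contact force between the fingers and pointer_c4 above 20 N)).
It also fails if it takes over 64 s, if anything falls off the work surface, if the arm or the gripper's body presses on something with over 40 N, if the wrist force passes 120 N, or if a joint passes its speed limit or range.

## Robot

A 6-joint arm with a two-finger parallel gripper is mounted at the origin on the work surface. World frame = base frame: x ahead of the robot, y to its left, z up, the work surface at z = 0. Lengths are in mm, angles in rad, forces in N, time in s.
With the tool pointing down it reaches from about 275 to 750 mm from the base axis. Payload 10.2 kg.
Tool frame: the origin (TCP) lies between the finger pads; the fingertips stand ctrl.tips_ahead ahead of it and the grasp point (between the pads) lies 8 mm behind it (ctrl.tips_ahead is the distance from the TCP to the fingertips, in mm); z points along the fingers, y is the direction in which the jaws open and shut (so a half turn about z gives the same grasp; the last joint's range is limited). The gripper opens to 85 mm and grips with 20 to 120 N. Pads are 22 mm wide; open, the fingers measure 114 mm over their backs; the gripper's body (76 mm by 85 mm) begins 54 mm behind the grasp point. The pads swing forward as they close: fully open they stand 13 mm farther back than shut.
Start: joints at [-1.562, 0.313, 1.498, -0, 1.331, -0.223], TCP at [120.594, -510.968, 242.294] pointing down, gripper open.
Joint ranges: [-2.94, 2.94], [-0.97, 2.17], [0.19, 2.56], [-1.23, 4.37], [0.02, 3.11], [-2.88, 2.88]. Speed limits (rad/s): [2.39, 2.39, 3.01, 3.14, 3.14, 3.14].

## Interface

Orientations are given as a unit quaternion [w, x, y, z].
In Python, from rig import ctrl gives the robot as it stands. The module is installed in compiled form; this text tells all that it offers.
- The arm moves only by the tool move_arm, never from a script. Its argument "motion" is a list of rows, each an object with "offset": the shift along the tool's x, y, z in m, a list of three; "angular": the turn, a rotation vector about the tool's x, y, z in degrees, a list of three; "jaw": the finger opening in m, from 0 to 0.0854. In form: [{"offset": [tx, ty, tz], "angular": [ax, ay, az], "jaw": jaw}, ...]. A call has 1 to 5 rows; each row is the pose to reach, as a shift and turn from the pose commanded when the call began, along the tool's axes at that moment; what a row does not reach only later rows make up. A row lasts 1/8 s, in which the tool goes at most 62.5 mm and 10.7 degrees, less where a joint would pass 70% of its speed; a pose out of reach is approached as far as the arm can. A call with a gripper value outside its range is refused whole. The fingers move at their own pace and stop on an object; "squeeze" is the grip in N (left out, the last holds). Time passes only in rows, so rows that repeat a pose let the fingers close. It gives the time, the measured TCP pose, the force and the opening at its end, in the units of the state.
- ctrl.sense(): the state, without advancing time (a new reading comes with each control period).
- ctrl.capture(name): name is "scene" or "top" or "wrist"; returns a dict with "img" (420x560x3 uint8, red, green, blue), "intrinsics" (3x3 intrinsics, pixels), "rvec" (rotation vector, rad) and "tvec" (3), from world to camera coordinates, as OpenCV has them. Camera axes: x right, y down, z forward; pixel columns grow to the right and rows downward; lengths in mm; the calibration is good to about 2 mm. A picture is of the moment at which its call begins. There is no depth.
- ctrl.finish_job(): hands the job in, once; it reports no verdict.
The state is a dict: "time_s": time; "joints": joint angles; "dq": joint speeds; "tau": joint torques, N m; "eef_pos": TCP position; "ee_rot": TCP orientation; "force": force on the tool from outside, world axes, zero at the start; "wrist_torque": the same for the moment, N m; "grip_width": opening from 0.0 (shut) to 1.0 (fully open).
Only numpy, scipy, OpenCV 4.12 (cv2) and the standard library are available. Lean on these libraries where they do the work, as an engineer would, in place of code of your own. Each camera call takes 0.05 s, during which the arm holds its last target. There are 200 camera calls.

## Working session

There is one attempt and no reset: what is moved stays moved. The work goes in short steps, Python scripts to look and compute and a tool call to move; the robot and the scene stay as the last step left them, time stands still between calls to the robot, and variables do not carry over. Pictures are saved under pics/ and viewed, about 8 in all and at most 12, crops included, and the job is handed in when it is done.

Besides the shell and the picture viewer there is one more tool, called after "Emit:" as name(argument=value, ...), one argument or row to a line, values as JSON. move_arm: Moves the arm, as the interface text tells. Its arguments: {"type":"object","properties":{"motion":{"type":"array","items":{"type":"object","properties":{"offset":{"type":"array","items":{"type":"number"}},"angular":{"type":"array","items":{"type":"number"}},"jaw":{"type":"number"}}}},"squeeze":{"type":"number"}},"required":["motion"]}

```bash
mkdir -p pics; python3 - <<'E'
from rig import ctrl
import cv2
print(ctrl.tips_ahead, ctrl.sense())
for n in("top","scene"):
    c=ctrl.capture(n); cv2.imwrite(f"pics/{n}0.png",c["img"][:,:,::-1]); print(c["intrinsics"],c["rvec"],c["tvec"])
E
```

```text
11.0 {'time_s': 0.0, 'joints': array([-1.56238541e+00,  3.13450755e-01,  1.49845442e+00, -2.96186765e-06,
        1.33096832e+00, -2.23407291e-01]), 'dq': array([-0.00016674,  0.00054396,  0.00024515, -0.00058318, -0.0008935 ,
        0.00039247]), 'tau': array([-1.17321291e-03, -4.12266076e+01, -2.59742707e+01, -2.53103326e-04,
        4.09654036e-03, -1.47495217e-05]), 'eef_pos': array([ 120.59907038, -510.71202987,  241.72814497]), 'ee_rot': array([-6.36879664e-04,  9.93289813e-01,  1.15650068e-01,  6.72816777e-05]), 'force': array([ 0.67434912,  0.04544991, -0.30173976]), 'wrist_torque': array([ 0.0460765 , -0.01131298,  0.00970888]), 'grip_width': 0.9974491318495737}
[[487.30468132   0.         282.89867123]
 [  0.         487.30468132 213.44920398]
 [  0.           0.           1.        ]] [ 2.18332208 -2.22255742  0.0698642 ] [   4.39021719  574.64081659 1574.25966453]
[[409.07921317   0.         276.94511214]
 [  0.         409.07921317 207.51477638]
 [  0.           0.           1.        ]] [ 2.40335544  1.0176203  -0.31275664] [-405.792913   -328.09846204 1469.35344907]
```

View pics/top0.png

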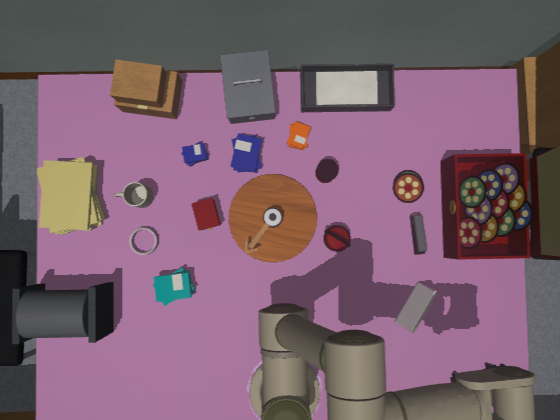

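View pics/scene0.png

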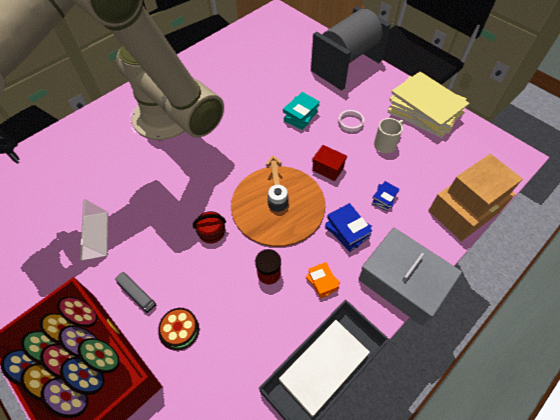

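The top view shows the dial at (273,218), with the pointer tip at about (248,250). The large blue books are at (246,153), the red basket with its handle at (337,238), the tin at (327,170) and the giftbox at (206,213). The scene view agrees.

```bash
cat > h.py <<'E'
from rig import ctrl
import cv2, numpy as np
def ray(c,uv,z):
    K,R,t=np.array(c["intrinsics"]),cv2.Rodrigues(np.array(c["rvec"]))[0],np.array(c["tvec"]).ravel()
    C=-R.T@t; d=(np.linalg.inv(K)@np.c_[np.atleast_2d(uv),np.ones(len(np.atleast_2d(uv)))].T).T@R
    return (C+d*((z-C[2])/d[:,2])[:,None])[:,:2]
def proj(c,P): return cv2.projectPoints(np.float64(P),np.array(c["rvec"]),np.array(c["tvec"]),np.array(c["intrinsics"]),None)[0][:,0]
def blobs(m,amin=60):
    cs=cv2.findContours(cv2.morphologyEx(m.astype(np.uint8)*255,cv2.MORPH_CLOSE,np.ones((3,3))),cv2.RETR_EXTERNAL,cv2.CHAIN_APPROX_NONE)[0]
    return [k for k in cs if cv2.contourArea(k)>amin]
def hsv(c): return cv2.cvtColor(c["img"],cv2.COLOR_RGB2HSV).astype(int)
def cen(k):
    m=cv2.moments(k); return np.array([m["m10"]/m["m00"],m["m01"]/m["m00"]])
E
python3 - <<'E'
from h import *
for n in("top","scene"):
    c=ctrl.capture(n); h=hsv(c); H,S,V=h[...,0],h[...,1],h[...,2]
    print(n)
    ms={"blue":(H>110)&(H<130)&(S>140)&(V>50),"red":((H<6)|(H>172))&(S>150)&(V>40)|(V<45),"disc":(H>5)&(H<18)&(S>120)&(V>90),"alu":(S<40)&(V>120),"arm":(H>8)&(H<20)&(S>60)&(S<150)&(V>140)}
    for q,m in ms.items():
        for k in blobs(m,40 if q in("alu","arm") else 150):
            k=cv2.convexHull(k); p=cen(k); z={"blue":30,"red":40,"disc":12,"alu":78,"arm":70}[q]
            w=ray(c,p,z)[0]
            if 250<w[0]<800 and abs(w[1])<420: print(q,p.round(1),cv2.contourArea(k),w.round(1),cv2.minAreaRect(ray(c,k[:,0].astype(float),z).astype(np.float32)))
    cv2.imwrite(f"pics/crop_{n}.png",cv2.resize(c["img"][110:290,170:370] if n=="top" else c["img"][140:300,180:400],None,fx=4 if n=='top' else 3.6,fy=4 if n=='top' else 3.6,interpolation=2)[:600,:,::-1])
E
```

```text
top
blue [194.2 153.2] 398.5 [774.3 278. ] ((775.0984497070312, 278.1766052246094), (63.058170318603516, 74.3205795288086), 20.97809600830078)
blue [246.7 153.4] 915.0 [771.  108.2] ((773.9942626953125, 110.41513061523438), (90.68695068359375, 120.92005157470703), 89.06598663330078)
red [333.7 242.4] 165.0 [ 477.6 -166.5] ((474.56622314453125, -165.6858673095703), (68.57019805908203, 34.636573791503906), 57.98627853393555)
red [205.5 213.6] 582.5 [577.1 242.3] ((577.2504272460938, 242.21441650390625), (88.88186645507812, 68.05242156982422), 14.026423454284668)
disc [408.  187.5] 483.5 [ 652.9 -418.4] ((652.9319458007812, -418.313232421875), (79.12818908691406, 82.60934448242188), 88.29783630371094)
disc [272.5 217.6] 5958.0 [561.8  28.4] ((561.970947265625, 28.993606567382812), (281.7569580078125, 283.7542419433594), 43.84697723388672)
alu [415.4 307.2] 980.5 [ 272.3 -411.7] ((274.278564453125, -411.21771240234375), (67.83329772949219, 147.96511840820312), 59.772438049316406)
alu [176.9 281.5] 135.0 [366.1 327.3] ((365.96795654296875, 327.382568359375), (47.603233337402344, 29.061899
[... 1846 characters left out ...]
018066406)
alu [386.9 196.4] 54.0 [794.1 240.1] ((794.3345336914062, 240.01681518554688), (31.814184188842773, 18.57197380065918), 6.964240550994873)
alu [277.4 192.9] 230.0 [564.7  23.2] ((562.7874145507812, 24.71347427368164), (53.76070785522461, 54.29081726074219), 84.86744689941406)
alu [351.  118.8] 349.5 [521.6 400.3] ((521.544921875, 400.5360412597656), (78.63345336914062, 81.77149963378906), 41.490577697753906)
alu [301.  109.2] 83.5 [375.5 314.9] ((375.44482421875, 314.6231384277344), (48.308448791503906, 28.978561401367188), 6.11940336227417)
arm [274.3 169.5] 269.0 [492.   79.9] ((494.69915771484375, 82.57303619384766), (39.816864013671875, 110.14927673339844), 58.917640686035156)
```

View pics/crop_top.png

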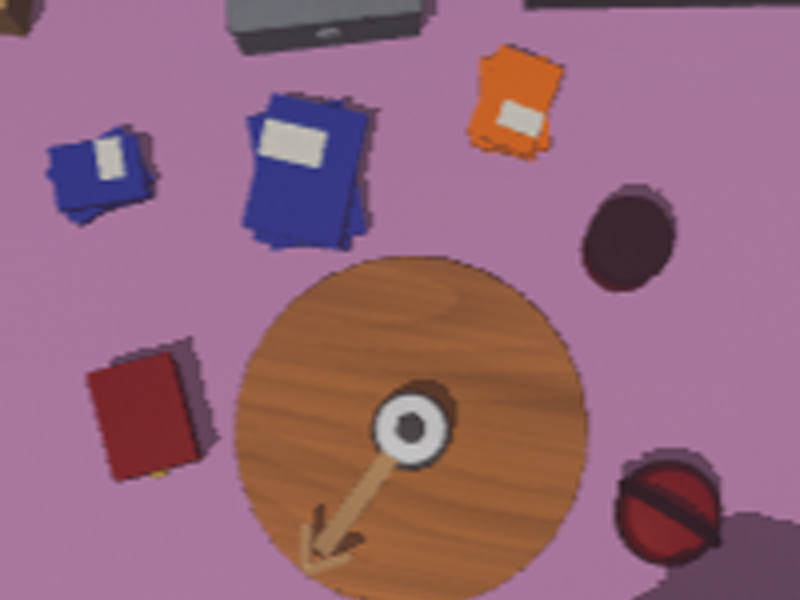

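The crop shows the top book centred at about (306,172), the basket lid at (669,512), the hub at (411,428) and the tip at about (305,573), in crop pixels at 4x. All the pushing is clockwise, so one flank is enough.

```bash
cat >> h.py <<'E'
HUB=np.array([562,28.3])
def fin(th,r=78,gap=0,a=11,b=14.5):
    t=np.radians(th); u=np.array([np.cos(t),np.sin(t)]); n=np.array([-u[1],u[0]])
    return HUB+r*u+(8+gap+a*abs(n[0])+b*abs(n[1]))*n
E
python3 - <<'E'
from h import *
c=ctrl.capture("top"); f=lambda u,v,z: ray(c,np.array([[170+u/4-.4,110+v/4-.4]]),z)[0]
hub=f(411,428,78); B=(f(306,172,54)+ray(c,[[246.7,153.4]],30)[0])/2; K=f(669,512,62); T=f(305,573,60)
print(hub,B,K,T)
b=lambda p:(np.degrees(np.arctan2(*(p-HUB)[::-1])),np.linalg.norm(p-HUB))
for p in(B,K,T): print(b(p))
# basket second view
s=ctrl.capture("scene"); h=hsv(s); m=((h[...,0]<6)|(h[...,0]>172))&(h[...,1]>150)&(h[...,2]>40)|(h[...,2]<45)
for k in blobs(m,150):
    p=cen(cv2.convexHull(k))
    if abs(p-[210,227]).max()<15: print("basket scene",p,ray(s,p,35),b(ray(s,p,35)[0]))
print(fin(b(T)[0],gap=18))
E
```

```text
[562.18690138  28.22848978] [770.11654319 108.50651199] [ 492.9227558 -174.1747014] [450.16189059 113.75654062]
(np.float64(21.076278261113234), np.float64(223.03717204985273))
(np.float64(-108.83783540735159), np.float64(213.9337990464421))
(np.float64(142.61621798723178), np.float64(140.75007300597494))
basket scene [209.65401987 226.68518519] [[ 491.33753208 -178.47631139]] (np.float64(-108.8670351529194), np.float64(218.51688110145653))
[473.18608004  40.53691937]
```

Emit:
move_arm(
  motion=[
    {"offset":[0.043,-0.042,0],"angular":[0,0,5],"jaw":0},
    {"offset":[0.086,-0.084,0],"angular":[0,0,10],"jaw":0},
    {"offset":[0.129,-0.125,0],"angular":[0,0,13.3],"jaw":0},
    {"offset":[0.172,-0.167,0],"angular":[0,0,13.3],"jaw":0},
    {"offset":[0.215,-0.209,0],"angular":[0,0,13.3],"jaw":0},
  ],
)

```text
time_s: 0.92
eef_pos: [282.5, -256.5, 242.4]
ee_rot: [0.0, 1.0, -0.0, 0.0]
force: [0.7, -0.6, 0.2]
grip_width: -0.001
```

Emit:
move_arm(
  motion=[
    {"offset":[0.033,-0.052,0],"jaw":0},
    {"offset":[0.066,-0.103,0],"jaw":0},
    {"offset":[0.099,-0.155,0],"jaw":0},
    {"offset":[0.132,-0.206,0],"jaw":0},
    {"offset":[0.165,-0.257,0],"jaw":0},
  ],
)

```text
schema error: expected keys offset, angular, jaw
```

Emit:
move_arm(
  motion=[
    {"offset":[0.025,-0.04,0],"jaw":0},
    {"offset":[0.025,-0.04,0.03],"jaw":0},
    {"offset":[0.025,-0.04,0.06],"jaw":0},
    {"offset":[0.025,-0.04,0.09],"jaw":0},
    {"offset":[0.025,-0.04,0.1],"jaw":0},
  ],
)

```text
schema error: expected keys offset, angular, jaw
```

```bash
python3 - <<'E'
from h import *
print(ctrl.sense()["eef_pos"],ctrl.sense()["joints"].round(2))
a=ctrl.capture("scene")["img"][100:280,170:390]; b=ctrl.capture("wrist")["img"]
a=cv2.resize(a,(400,327)); b=cv2.resize(b,(400,300))
o=np.zeros((327,800,3),np.uint8); o[:,:400]=a; o[:300,400:]=b
cv2.imwrite("pics/a1.png",o[:,:,::-1])
E
```

```text
[ 282.46015682 -256.4646499   242.4325865 ] [-1.05 -0.01  1.88  0.    1.27  0.52]
```

View pics/a1.png

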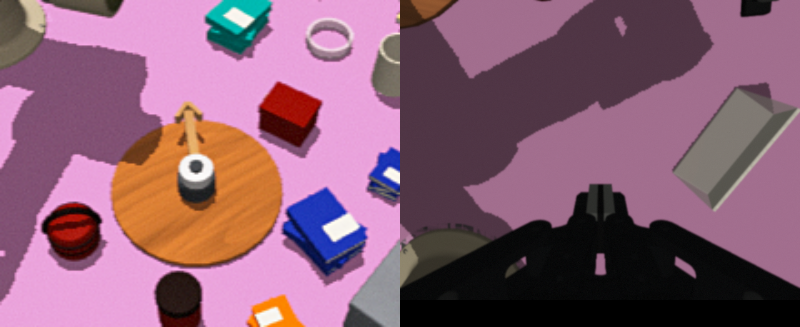

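The moves were refused because the angular key was missing. The picture shows the untouched scene and the shut fingertips in the wrist view.

Emit:
move_arm(
  motion=[
    {"offset":[0.033,-0.052,0],"angular":[0,0,0],"jaw":0},
    {"offset":[0.066,-0.103,0],"angular":[0,0,0],"jaw":0},
    {"offset":[0.099,-0.155,0],"angular":[0,0,0],"jaw":0},
    {"offset":[0.132,-0.206,0],"angular":[0,0,0],"jaw":0},
    {"offset":[0.165,-0.257,0],"angular":[0,0,0],"jaw":0},
  ],
)

```text
time_s: 1.65
eef_pos: [447.9, 0.1, 242.4]
ee_rot: [0.0, 1.0, -0.0, 0.0]
force: [-0.4, -1.9, 0.3]
grip_width: 0.0
```

Emit:
move_arm(
  motion=[
    {"offset":[0.025,-0.04,0],"angular":[0,0,0],"jaw":0},
    {"offset":[0.025,-0.04,0.03],"angular":[0,0,0],"jaw":0},
    {"offset":[0.025,-0.04,0.06],"angular":[0,0,0],"jaw":0},
    {"offset":[0.025,-0.04,0.09],"angular":[0,0,0],"jaw":0},
    {"offset":[0.025,-0.04,0.1],"angular":[0,0,0],"jaw":0},
  ],
)

```text
time_s: 2.28
eef_pos: [471.5, 38.4, 141.0]
ee_rot: [-0.0, 1.0, -0.0, -0.001]
force: [0.3, 0.0, 0.4]
grip_width: -0.001
```

```bash
python3 - <<'E'
from h import *
print(ctrl.sense()["eef_pos"],ctrl.sense()["joints"].round(2))
a=ctrl.capture("scene")["img"][100:280,170:390]; b=ctrl.capture("wrist")["img"]
a=cv2.resize(a,(400,327)); b=cv2.resize(b,(400,300))
o=np.zeros((327,800,3),np.uint8); o[:,:400]=a; o[:300,400:]=b
cv2.imwrite("pics/a2.png",o[:,:,::-1])
for th in range(140,-110,-10): print(th,fin(th).round(0))
print(fin(21.1),fin(-108.85))
E
```

```text
[471.47751395  38.37676482 140.97768814] [-0.17  0.31  1.78 -0.    1.05  1.4 ]
140 [485.  58.]
130 [492.  72.]
120 [502.  83.]
110 [513.  94.]
100 [527. 101.]
90 [543. 106.]
80 [555. 109.]
70 [567. 110.]
60 [580. 108.]
50 [592. 105.]
40 [605.  98.]
30 [617.  90.]
20 [627.  79.]
10 [635.  66.]
0 [640.  51.]
-10 [643.  39.]
-20 [644.  25.]
-30 [643.  12.]
-40 [639.  -2.]
-50 [632. -15.]
-60 [622. -27.]
-70 [611. -37.]
-80 [597. -45.]
-90 [581. -50.]
-100 [569. -52.]
[625.59485226  80.15867588] [558.65509081 -52.97843979]
```

View pics/a2.png

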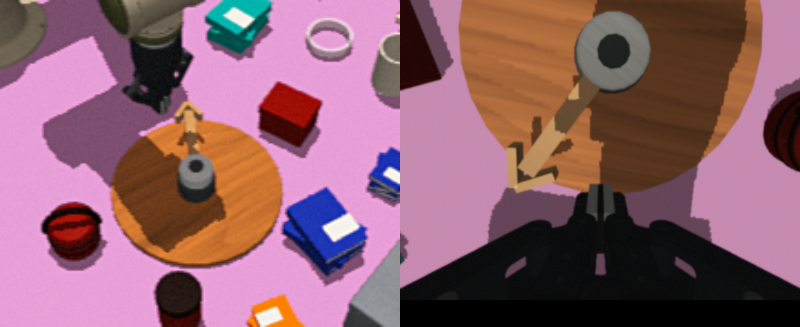

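Fingertip is on the free counter-clockwise side of the arm. Descending.

Emit:
move_arm(
  motion=[
    {"offset":[0,0,0.03],"angular":[0,0,0],"jaw":0},
    {"offset":[0,0,0.06],"angular":[0,0,0],"jaw":0},
    {"offset":[0,0,0.08],"angular":[0,0,0],"jaw":0},
    {"offset":[0,0,0.091],"angular":[0,0,0],"jaw":0},
    {"offset":[0,0,0.091],"angular":[0,0,0],"jaw":0},
  ],
)

```text
time_s: 3.0
eef_pos: [472.3, 38.6, 51.7]
ee_rot: [0.0, 1.0, -0.0, 0.0]
force: [-0.2, 0.2, 0.3]
grip_width: 0.0
```

Emit:
move_arm(
  motion=[
    {"offset":[0.004,-0.006,0],"angular":[0,0,0],"jaw":0},
    {"offset":[0.008,-0.012,0],"angular":[0,0,0],"jaw":0},
    {"offset":[0.012,-0.018,0],"angular":[0,0,0],"jaw":0},
    {"offset":[0.015,-0.026,0],"angular":[0,0,0],"jaw":0},
    {"offset":[0.02,-0.034,0],"angular":[0,0,0],"jaw":0},
  ],
)

```text
time_s: 3.62
eef_pos: [492.1, 73.2, 51.3]
ee_rot: [0.0, 1.0, -0.0, -0.0]
force: [-0.8, -1.7, 0.1]
grip_width: 0.001
```

```bash
python3 - <<'E'
from h import *
s=ctrl.sense();print(s["eef_pos"],s["force"])
a=ctrl.capture("scene")["img"][100:280,170:390]; b=ctrl.capture("wrist")["img"]
a=cv2.resize(a,(400,327)); b=cv2.resize(b,(400,300))
o=np.zeros((327,800,3),np.uint8); o[:,:400]=a; o[:300,400:]=b
cv2.imwrite("pics/a3.png",o[:,:,::-1])
E
```

```text
[492.10718776  73.24970275  51.30615672] [-0.77875974 -1.69898265  0.13789284]
```

View pics/a3.png

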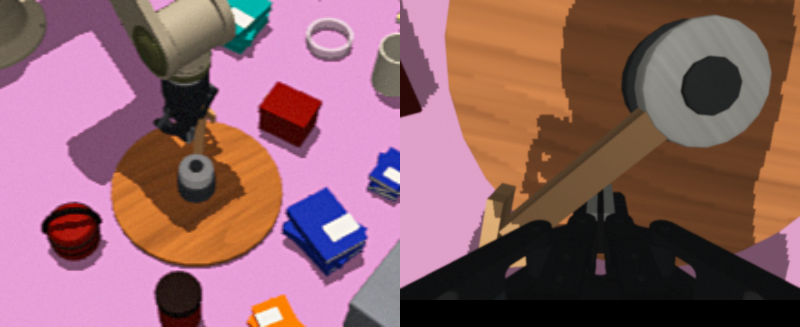

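Contact is made with about 1.9 N; the wrist view shows the arm at about 127° and following the model. I'll sweep on clockwise.

Emit:
move_arm(
  motion=[
    {"offset":[0.01,-0.01,0],"angular":[0,0,0],"jaw":0},
    {"offset":[0.021,-0.021,0],"angular":[0,0,0],"jaw":0},
    {"offset":[0.035,-0.028,0],"angular":[0,0,0],"jaw":0},
    {"offset":[0.051,-0.033,0],"angular":[0,0,0],"jaw":0},
    {"offset":[0.063,-0.036,0],"angular":[0,0,0],"jaw":0},
  ],
)

```text
time_s: 4.35
eef_pos: [555.3, 109.4, 51.0]
ee_rot: [-0.0, 1.0, -0.0, -0.001]
force: [-2.2, -1.6, -0.7]
grip_width: -0.002
```

Emit:
move_arm(
  motion=[
    {"offset":[0.012,-0.001,0],"angular":[0,0,0],"jaw":0},
    {"offset":[0.025,0.001,0],"angular":[0,0,0],"jaw":0},
    {"offset":[0.037,0.004,0],"angular":[0,0,0],"jaw":0},
    {"offset":[0.048,0.01,0],"angular":[0,0,0],"jaw":0},
    {"offset":[0.048,0.01,0],"angular":[0,0,0],"jaw":0},
  ],
)

```text
time_s: 4.97
eef_pos: [603.7, 98.5, 51.2]
ee_rot: [-0.0, 1.0, -0.0, 0.0]
force: [-0.2, -0.1, -0.2]
grip_width: 0.001
```

```bash
python3 - <<'E'
from h import *
s=ctrl.sense();print(s["eef_pos"],s["force"])
a=ctrl.capture("scene")["img"][100:280,170:390]; b=ctrl.capture("wrist")["img"]
a=cv2.resize(a,(400,327)); b=cv2.resize(b,(400,300))
o=np.zeros((327,800,3),np.uint8); o[:,:400]=a; o[:300,400:]=b
cv2.imwrite("pics/a4.png",o[:,:,::-1])
E
```

```text
[603.73952816  98.52730815  51.16523259] [-0.1877977  -0.12321772 -0.17254413]
```

View pics/a4.png

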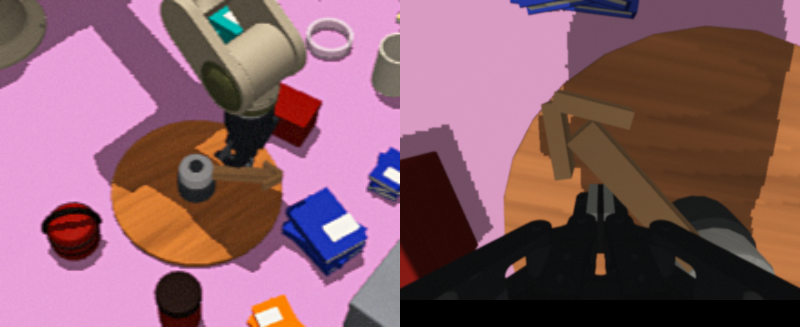

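The wrist view shows the arrowhead tip at about (214,129) in full-image pixels, so the pointer is near 40°. I'll go on to about 26° and measure.

Emit:
move_arm(
  motion=[
    {"offset":[0.006,0.004,0],"angular":[0,0,0],"jaw":0},
    {"offset":[0.012,0.008,0],"angular":[0,0,0],"jaw":0},
    {"offset":[0.017,0.012,0],"angular":[0,0,0],"jaw":0},
    {"offset":[0.017,0.012,0],"angular":[0,0,0],"jaw":0},
  ],
)

```text
time_s: 5.58
eef_pos: [620.5, 86.2, 51.3]
ee_rot: [0.0, 1.0, -0.0, 0.0]
force: [0.1, -0.2, 0.0]
grip_width: 0.004
```

```bash
python3 - <<'E'
from h import *
s=ctrl.sense();print(s["eef_pos"],s["force"])
c=ctrl.capture("wrist"); i=c["img"].copy()
P=[[*(HUB+r*np.array([np.cos(t),np.sin(t)])),70] for t in np.radians([21.1,26]) for r in (40,138)]+[[770,108.5,54]]
q=proj(c,P); print(q.round())
for a,b,col in((q[0],q[1],(0,255,0)),(q[2],q[3],(255,255,0))): cv2.line(i,tuple(map(int,a)),tuple(map(int,b)),col,1)
cv2.imwrite("pics/a5.png",cv2.resize(i,(784,588))[:,:,::-1])
E
```

```text
[620.54009676  86.2427356   51.34241835] [ 0.06026904 -0.24986306  0.03119539]
[[ 398.  362.]
 [ 310.  109.]
 [ 390.  365.]
 [ 275.  125.]
 [ 205. -179.]]
```

View pics/a5.png

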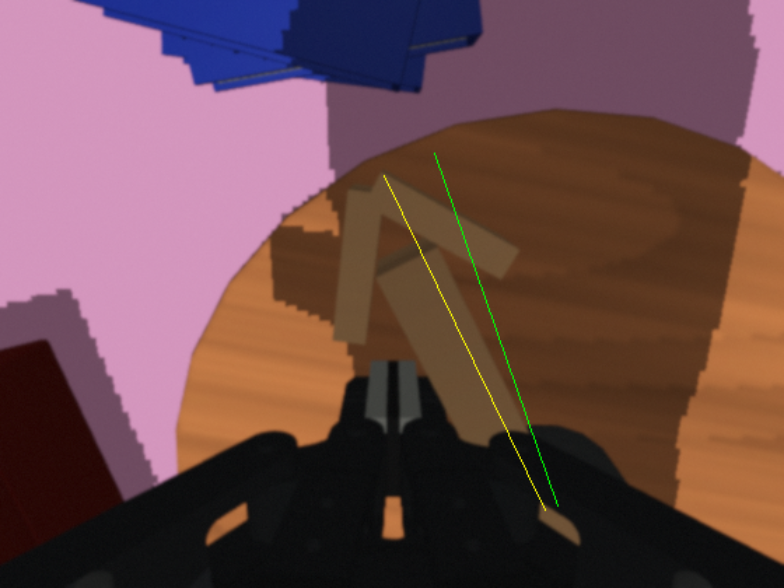

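The wrist view puts the tip at (372,178), about 1.2° short of the yellow 26° line, so the pointer is at about 27.2°. It needs another 6°.

Emit:
move_arm(
  motion=[
    {"offset":[0.0035,0.0035,0],"angular":[0,0,0],"jaw":0},
    {"offset":[0.0065,0.0075,0],"angular":[0,0,0],"jaw":0},
    {"offset":[0.0065,0.0075,0],"angular":[0,0,0],"jaw":0},
  ],
)

```text
time_s: 6.0
eef_pos: [626.8, 78.8, 51.3]
ee_rot: [0.0, 1.0, -0.0, 0.0]
force: [0.4, -0.1, -0.2]
grip_width: 0.001
```

```bash
python3 - <<'E'
from h import *
s=ctrl.sense();print(s["eef_pos"],s["force"])
c=ctrl.capture("wrist"); i=c["img"].copy()
P=[[*(HUB+r*np.array([np.cos(t),np.sin(t)])),70] for t in np.radians([21.1,24]) for r in (40,138)]
q=proj(c,P)
for a,b,col in((q[0],q[1],(0,255,0)),(q[2],q[3],(255,255,0))): cv2.line(i,tuple(map(int,a)),tuple(map(int,b)),col,1)
s=ctrl.capture("scene"); j=s["img"].copy()
q=proj(s,P+[[770,108.5,54],[770,108.5,0]]); 
for a,b in((q[0],q[1]),): cv2.line(j,tuple(map(int,a)),tuple(map(int,b)),(0,255,0),1)
for a in q[4:]: cv2.circle(j,tuple(map(int,a)),2,(255,0,0),1)
o=np.hstack([cv2.resize(i,(400,300)),cv2.resize(j[150:270,240:400],(400,300))])
cv2.imwrite("pics/a6.png",o[:,:,::-1])
E
```

```text
[626.77317444  78.80185564  51.30792356] [ 0.37182319 -0.14253421 -0.22230488]
```

View pics/a6.png

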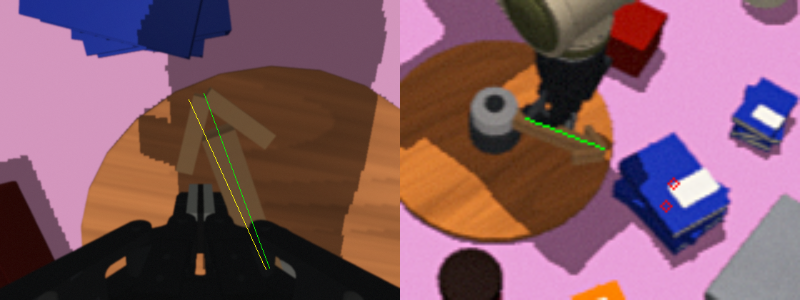

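In the wrist view the tip, at (208,93), lies on the 21.1° line to within about 0.5°. In the scene view the projected books' middle falls on the top cover's centre. Holding still for over a second.

Emit:
move_arm(
  motion=[
    {"offset":[0,0,0],"angular":[0,0,0],"jaw":0},
    {"offset":[0,0,0],"angular":[0,0,0],"jaw":0},
    {"offset":[0,0,0],"angular":[0,0,0],"jaw":0},
    {"offset":[0,0,0],"angular":[0,0,0],"jaw":0},
    {"offset":[0,0,0],"angular":[0,0,0],"jaw":0},
  ],
)

```text
time_s: 6.72
eef_pos: [626.4, 79.2, 51.3]
ee_rot: [0.0, 1.0, -0.0, -0.0]
force: [-0.6, -0.8, 0.8]
grip_width: 0.001
```

Emit:
move_arm(
  motion=[
    {"offset":[0,0,0],"angular":[0,0,0],"jaw":0},
    {"offset":[0,0,0],"angular":[0,0,0],"jaw":0},
    {"offset":[0,0,0],"angular":[0,0,0],"jaw":0},
    {"offset":[0,0,0],"angular":[0,0,0],"jaw":0},
    {"offset":[0,0,0],"angular":[0,0,0],"jaw":0},
  ],
)

```text
time_s: 7.35
eef_pos: [626.4, 79.2, 51.3]
ee_rot: [-0.0, 1.0, -0.0, -0.0]
force: [-1.3, 0.3, -0.3]
grip_width: 0.002
```

Emit:
move_arm(
  motion=[
    {"offset":[0.0085,0.013,0],"angular":[0,0,0],"jaw":0},
    {"offset":[0.0135,0.028,0],"angular":[0,0,0],"jaw":0},
    {"offset":[0.0165,0.04,0],"angular":[0,0,0],"jaw":0},
    {"offset":[0.0175,0.054,0],"angular":[0,0,0],"jaw":0},
    {"offset":[0.0165,0.067,0],"angular":[0,0,0],"jaw":0},
  ],
)

```text
time_s: 7.98
eef_pos: [643.0, 11.1, 51.3]
ee_rot: [-0.0, 1.0, -0.0, 0.0]
force: [-0.4, 2.9, 0.6]
grip_width: -0.003
```

Emit:
move_arm(
  motion=[
    {"offset":[-0.004,0.014,0],"angular":[0,0,0],"jaw":0},
    {"offset":[-0.011,0.027,0],"angular":[0,0,0],"jaw":0},
    {"offset":[-0.021,0.039,0],"angular":[0,0,0],"jaw":0},
    {"offset":[-0.032,0.049,0],"angular":[0,0,0],"jaw":0},
    {"offset":[-0.046,0.057,0],"angular":[0,0,0],"jaw":0},
  ],
)

```text
time_s: 8.6
eef_pos: [596.3, -45.5, 51.4]
ee_rot: [0.0, 1.0, -0.0, 0.0]
force: [3.2, 2.0, -0.1]
grip_width: -0.001
```

Emit:
move_arm(
  motion=[
    {"offset":[-0.008,0.003,0],"angular":[0,0,0],"jaw":0},
    {"offset":[-0.016,0.005,0],"angular":[0,0,0],"jaw":0},
    {"offset":[-0.022,0.006,0],"angular":[0,0,0],"jaw":0},
    {"offset":[-0.028,0.007,0],"angular":[0,0,0],"jaw":0},
    {"offset":[-0.028,0.007,0],"angular":[0,0,0],"jaw":0},
  ],
)

```text
time_s: 9.22
eef_pos: [568.4, -51.8, 51.3]
ee_rot: [0.0, 1.0, -0.0, -0.0]
force: [-0.0, -0.2, 0.5]
grip_width: 0.0
```

```bash
cat > look.py <<'E'
from h import *
import sys
s=ctrl.sense();print(s["eef_pos"],s["force"])
c=ctrl.capture(sys.argv[2]); i=c["img"].copy()
P=[[*(HUB+r*np.array([np.cos(t),np.sin(t)])),70] for t in np.radians([-108.85,-100]) for r in (40,138)]+[[492.5,-174.5,62]]
q=proj(c,P)
for a,b,col in((q[0],q[1],(0,255,0)),(q[2],q[3],(255,255,0))): cv2.line(i,tuple(map(int,a)),tuple(map(int,b)),col,1)
s=ctrl.capture("scene"); j=s["img"].copy(); q=proj(s,P)
cv2.line(j,tuple(map(int,q[0])),tuple(map(int,q[1])),(0,255,0),1); cv2.circle(j,tuple(map(int,q[4])),2,(255,255,255),1)
if sys.argv[2]=="top": i=i[150:270,230:390]
o=np.hstack([cv2.resize(i,(400,300)),cv2.resize(j[150:270,180:340],(400,300))])
cv2.imwrite(f"pics/{sys.argv[1]}.png",o[:,:,::-1])
E
python3 look.py b1 wrist
```

```text
[568.43788888 -51.84284694  51.28849404] [-0.02568076 -0.24709381  0.5133006 ]
```

View pics/b1.png

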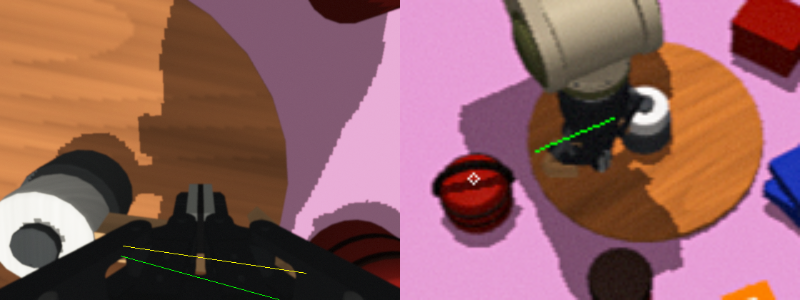

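The scene view shows the tip near (560,170) in the panel, still short of the green line, consistent with −100°. I'll push on to about −108.5°, settle, then back off.

Emit:
move_arm(
  motion=[
    {"offset":[-0.004,0.0005,0],"angular":[0,0,0],"jaw":0},
    {"offset":[-0.0085,0.001,0],"angular":[0,0,0],"jaw":0},
    {"offset":[-0.0085,0.001,0],"angular":[0,0,0],"jaw":0},
    {"offset":[-0.0085,0.001,0],"angular":[0,0,0],"jaw":0},
    {"offset":[-0.0085,0.001,0],"angular":[0,0,0],"jaw":0},
  ],
)

```text
time_s: 9.95
eef_pos: [560.3, -52.8, 51.2]
ee_rot: [0.0, 1.0, -0.0, -0.0]
force: [0.8, -0.3, 0.1]
grip_width: 0.003
```

Emit:
move_arm(
  motion=[
    {"offset":[0.01,0,0],"angular":[0,0,0],"jaw":0},
    {"offset":[0.02,0,0],"angular":[0,0,0],"jaw":0},
    {"offset":[0.02,0,-0.05],"angular":[0,0,0],"jaw":0},
    {"offset":[0.02,0,-0.1],"angular":[0,0,0],"jaw":0},
    {"offset":[0.02,0,-0.15],"angular":[0,0,0],"jaw":0},
  ],
)

```text
time_s: 10.58
eef_pos: [580.8, -52.7, 203.0]
ee_rot: [0.0, 1.0, -0.0, 0.0]
force: [0.6, 0.6, 0.1]
grip_width: 0.002
```

Emit:
move_arm(
  motion=[
    {"offset":[0,0,-0.05],"angular":[0,0,0],"jaw":0},
    {"offset":[0,0.05,-0.05],"angular":[0,0,0],"jaw":0},
    {"offset":[0,0.1,-0.05],"angular":[0,0,0],"jaw":0},
    {"offset":[-0.03,0.15,-0.05],"angular":[0,0,0],"jaw":0},
    {"offset":[-0.06,0.2,-0.05],"angular":[0,0,0],"jaw":0},
  ],
)

```text
time_s: 11.2
eef_pos: [519.9, -254.3, 251.2]
ee_rot: [-0.0, 1.0, 0.0, -0.0]
force: [0.5, -1.2, 0.0]
grip_width: -0.004
```

Emit:
move_arm(
  motion=[
    {"offset":[-0.04,0.04,0],"angular":[0,0,0],"jaw":0},
    {"offset":[-0.08,0.08,0],"angular":[0,0,0],"jaw":0},
    {"offset":[-0.12,0.12,0],"angular":[0,0,0],"jaw":0},
    {"offset":[-0.16,0.15,0],"angular":[0,0,0],"jaw":0},
    {"offset":[-0.2,0.18,0],"angular":[0,0,0],"jaw":0},
  ],
)

```text
time_s: 11.82
eef_pos: [319.2, -434.0, 251.5]
ee_rot: [0.0, 1.0, -0.0, 0.0]
force: [0.5, -0.5, 0.1]
grip_width: -0.003
```

```bash
python3 look.py b2 top
```

```text
[ 319.17966514 -434.01913036  251.49618929] [ 0.52162301 -0.54255437  0.12066261]
```

View pics/b2.png

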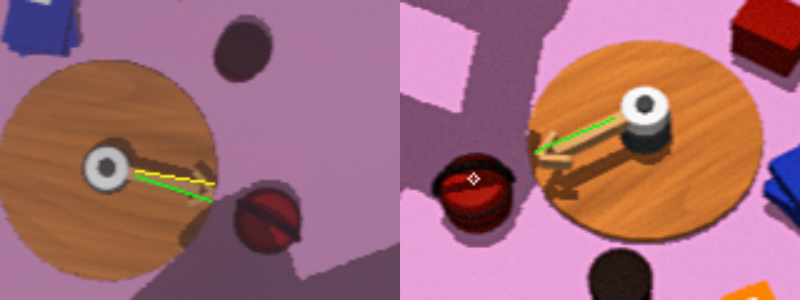

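In the top panel the tip, at about (212,199), is almost on the green line; in the scene panel it is at about (538,156), also close. I'll confirm numerically and check that the prizes are unmoved.

```bash
python3 - <<'E'
from h import *
for n in("top","scene"):
    c=ctrl.capture(n); i=c["img"].astype(int); h=hsv(c)
    yy,xx=np.mgrid[:420,:560]; w=ray(c,np.c_[xx.ravel(),yy.ravel()].astype(float),70)
    d=w-HUB; r=np.hypot(*d.T); a=np.degrees(np.arctan2(d[:,1],d[:,0]))
    m=(r>36)&(r<145)&(abs(a+108)<25)
    S=h[...,1].ravel(); V=h[...,2].ravel(); H=h[...,0].ravel()
    for smax in(135,150):
        k=m&(S<smax)&(H>8)&(H<22)
        for lo,hi in((36,100),(100,145)):
            q=k&(r>lo)&(r<hi); print(n,smax,(lo,hi),q.sum(),np.median(a[q]).round(1),a[q].mean().round(1))
    # prizes
    H2,S2,V2=h[...,0],h[...,1],h[...,2]
    for q,mm in {"blue":(H2>110)&(H2<130)&(S2>140)&(V2>50),"red":((H2<6)|(H2>172))&(S2>150)&(V2>40)|(V2<45)}.items():
        print(q,[cen(cv2.convexHull(k)).round(1).tolist() for k in blobs(mm,150)])
E
```

```text
top 135 (36, 100) 114 -104.1 -104.0
top 135 (100, 145) 147 -102.2 -102.7
top 150 (36, 100) 197 -99.1 -99.2
top 150 (100, 145) 228 -104.1 -106.1
blue [[194.2, 153.2], [246.7, 153.4]]
red [[102.9, 309.3], [36.9, 308.2], [205.5, 213.6], [506.2, 204.6]]
scene 135 (36, 100) 17 -105.5 -103.7
scene 135 (100, 145) 4 -110.3 -107.4
scene 150 (36, 100) 132 -104.9 -104.0
scene 150 (100, 145) 127 -103.7 -104.0
blue [[80.1, 376.3], [14.1, 364.3], [348.2, 226.6], [385.1, 194.7]]
red [[179.2, 331.2], [322.7, 365.5], [73.0, 360.1], [267.9, 266.3], [209.8, 226.7], [328.5, 162.2], [42.7, 165.7], [230.5, 93.1], [381.7, 57.8], [213.2, 23.7], [457.4, 13.4], [165.1, 8.4]]
```

The masks pick up shadow and disc, so the numbers disagree (−99° to −110°). I'll use a clean magnified view with reference marks beyond the tip.

```bash
python3 - <<'E'
from h import *
o=[]
for n,(y,x),hp,z0 in(("top",(195,255),None,0),("scene",(160,190),None,0)):
    c=ctrl.capture(n); i=c["img"][y:y+75,x:x+100].copy(); i=cv2.convertScaleAbs(cv2.resize(i,None,fx=8,fy=8,interpolation=cv2.INTER_CUBIC)[:,:,::-1],alpha=1.3)
    for a,col in((-104.85,(255,255,0)),(-108.85,(0,255,0)),(-112.85,(255,255,255))):
        t=np.radians(a); u=np.array([np.cos(t),np.sin(t)])
        q=(proj(c,[[*(HUB+r*u),70] for r in(0,144,156)])-[x,y]+.5)*8
        cv2.line(i,tuple(map(int,q[1])),tuple(map(int,q[2])),col,2); 
    cv2.drawMarker(i,tuple(map(int,(proj(c,[[*HUB,78]])[0]-[x,y]+.5)*8)),(0,0,255),0,14,1)
    print(n,q[0]); o.append(i[:,:800])
im=np.vstack([cv2.resize(k,(533,400),interpolation=cv2.INTER_AREA)[50:350] for k in o]); cv2.imwrite("pics/b3.png",im)
E
```

```text
top [142.79352395 178.15817691]
scene [708.15916609 267.22896531]
```

View pics/b3.png

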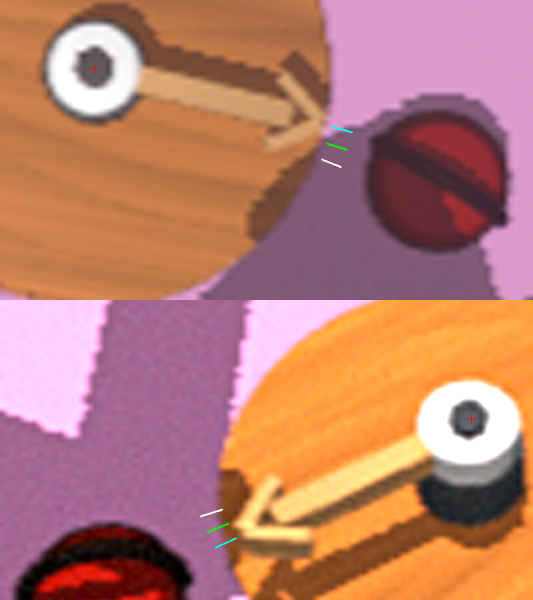

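In the top panel the tip, at (328,125), sits on the −104.85° mark (cyan). The scene panel puts it at about −106°. The basket's middle is 4° further on, so one more small push of 5 mm is needed. First I'll save a reference frame, then go back.

```bash
python3 -c "
from h import *
np.save('before.npy',ctrl.capture('top')['img'])"
```

Emit:
move_arm(
  motion=[
    {"offset":[0.04,-0.03,0],"angular":[0,0,0],"jaw":0},
    {"offset":[0.08,-0.06,0],"angular":[0,0,0],"jaw":0},
    {"offset":[0.12,-0.1,0],"angular":[0,0,0],"jaw":0},
    {"offset":[0.16,-0.14,0],"angular":[0,0,0],"jaw":0},
    {"offset":[0.2,-0.18,0],"angular":[0,0,0],"jaw":0},
  ],
)

```text
time_s: 12.8
eef_pos: [522.1, -250.1, 251.5]
ee_rot: [0.0, 1.0, 0.001, 0.0]
force: [0.1, -1.3, 0.1]
grip_width: -0.001
```

Emit:
move_arm(
  motion=[
    {"offset":[0.03,-0.05,0],"angular":[0,0,0],"jaw":0},
    {"offset":[0.06,-0.1,0],"angular":[0,0,0],"jaw":0},
    {"offset":[0.06,-0.15,0],"angular":[0,0,0],"jaw":0},
    {"offset":[0.061,-0.202,0],"angular":[0,0,0],"jaw":0},
    {"offset":[0.061,-0.202,0],"angular":[0,0,0],"jaw":0},
  ],
)

```text
time_s: 13.42
eef_pos: [581.6, -46.4, 251.6]
ee_rot: [-0.0, 1.0, 0.003, 0.0]
force: [0.3, -0.2, -0.0]
grip_width: 0.0
```

Emit:
move_arm(
  motion=[
    {"offset":[0,0,0.05],"angular":[0,0,0],"jaw":0},
    {"offset":[0,0,0.1],"angular":[0,0,0],"jaw":0},
    {"offset":[0,0,0.15],"angular":[0,0,0],"jaw":0},
    {"offset":[0,0,0.2],"angular":[0,0,0],"jaw":0},
    {"offset":[0,0,0.2],"angular":[0,0,0],"jaw":0},
  ],
)

```text
time_s: 14.05
eef_pos: [579.7, -50.2, 48.5]
ee_rot: [-0.001, 1.0, -0.0, -0.003]
force: [-0.8, -0.2, 0.8]
grip_width: -0.002
```

Emit:
move_arm(
  motion=[
    {"offset":[-0.009,0.001,0],"angular":[0,0,0],"jaw":0},
    {"offset":[-0.017,0.001,0],"angular":[0,0,0],"jaw":0},
    {"offset":[-0.021,0.001,0],"angular":[0,0,0],"jaw":0},
    {"offset":[-0.024,0.001,0],"angular":[0,0,0],"jaw":0},
    {"offset":[-0.024,0.001,0],"angular":[0,0,0],"jaw":0},
  ],
)

```text
time_s: 14.68
eef_pos: [557.5, -51.9, 51.7]
ee_rot: [0.0, 1.0, -0.0, 0.0]
force: [0.3, -1.1, 1.0]
grip_width: 0.003
```

Emit:
move_arm(
  motion=[
    {"offset":[-0.001,0,0],"angular":[0,0,0],"jaw":0},
    {"offset":[-0.002,0,0],"angular":[0,0,0],"jaw":0},
    {"offset":[-0.002,0,0],"angular":[0,0,0],"jaw":0},
    {"offset":[-0.002,0,0],"angular":[0,0,0],"jaw":0},
    {"offset":[-0.002,0,0],"angular":[0,0,0],"jaw":0},
  ],
)

```text
time_s: 15.3
eef_pos: [555.4, -51.8, 51.3]
ee_rot: [-0.0, 1.0, -0.0, -0.0]
force: [1.4, -0.6, 0.3]
grip_width: 0.002
```

Emit:
move_arm(
  motion=[
    {"offset":[0.01,0,0],"angular":[0,0,0],"jaw":0},
    {"offset":[0.024,0,0],"angular":[0,0,0],"jaw":0},
    {"offset":[0.024,0,-0.05],"angular":[0,0,0],"jaw":0},
    {"offset":[0.024,0,-0.1],"angular":[0,0,0],"jaw":0},
    {"offset":[0.024,0,-0.15],"angular":[0,0,0],"jaw":0},
  ],
)

```text
time_s: 15.92
eef_pos: [579.5, -51.7, 202.8]
ee_rot: [-0.0, 1.0, -0.0, -0.0]
force: [0.7, 0.7, -0.1]
grip_width: 0.0
```

Emit:
move_arm(
  motion=[
    {"offset":[0,0,-0.05],"angular":[0,0,0],"jaw":0},
    {"offset":[0,0.05,-0.05],"angular":[0,0,0],"jaw":0},
    {"offset":[0,0.1,-0.05],"angular":[0,0,0],"jaw":0},
    {"offset":[-0.03,0.15,-0.05],"angular":[0,0,0],"jaw":0},
    {"offset":[-0.06,0.2,-0.05],"angular":[0,0,0],"jaw":0},
  ],
)

```text
time_s: 16.55
eef_pos: [518.6, -253.3, 251.0]
ee_rot: [-0.0, 1.0, 0.0, -0.0]
force: [1.3, -0.9, 0.2]
grip_width: 0.002
```

Emit:
move_arm(
  motion=[
    {"offset":[-0.04,0.04,0],"angular":[0,0,0],"jaw":0},
    {"offset":[-0.08,0.08,0],"angular":[0,0,0],"jaw":0},
    {"offset":[-0.12,0.12,0],"angular":[0,0,0],"jaw":0},
    {"offset":[-0.16,0.15,0],"angular":[0,0,0],"jaw":0},
    {"offset":[-0.2,0.18,0],"angular":[0,0,0],"jaw":0},
  ],
)

```text
time_s: 17.18
eef_pos: [318.0, -432.8, 251.2]
ee_rot: [-0.0, 1.0, -0.0, -0.0]
force: [-0.3, -0.2, -0.4]
grip_width: -0.002
```

```bash
python3 - <<'E'
from h import *
c=ctrl.capture("top"); s=ctrl.capture("scene")
d=(np.float32(c["img"])-np.float32(np.load("before.npy"))).sum(2)
yy,xx=np.mgrid[:420,:560]; w=ray(c,np.c_[xx.ravel(),yy.ravel()].astype(float),70)-HUB
r=np.hypot(*w.T); a=np.degrees(np.arctan2(w[:,1],w[:,0])); d=d.ravel()
for nm,k in(("newly bright",d>60),("newly dark",d<-60)):
    q=k&(r>45)&(r<100)&(abs(a+107)<14); print(nm,q.sum(),np.median(a[q]) if q.any() else 0)
# angular brightness profile across the straight flanks
for n,I in(("top",c["img"]),("before",np.load("before.npy"))):
    g=I.sum(2).ravel(); S=cv2.cvtColor(I,cv2.COLOR_RGB2HSV)[...,1].ravel()
    print(n,[(A,int(g[q].mean()),int(S[q].mean())) for A in range(-122,-90,2) for q in [(r>60)&(r<100)&(abs(a-A)<1.3)] if q.any()])
h=hsv(s); m=((h[...,0]<6)|(h[...,0]>172))&(h[...,1]>150)&(h[...,2]>40)|(h[...,2]<45)
print([cen(cv2.convexHull(k)).round(1).tolist() for k in blobs(m,150)][:8])
E
```

```text
newly bright 15 -111.5515567008561
newly dark 28 -99.8095761660602
top [(-122, 296, 159), (-120, 299, 159), (-118, 305, 160), (-116, 304, 155), (-114, 322, 141), (-112, 350, 123), (-110, 368, 120), (-108, 369, 120), (-106, 368, 120), (-104, 357, 121), (-102, 282, 129), (-100, 207, 136), (-98, 192, 137), (-96, 194, 137), (-94, 211, 141), (-92, 247, 148)]
before [(-122, 296, 160), (-120, 298, 160), (-118, 305, 160), (-116, 308, 160), (-114, 306, 160), (-112, 303, 155), (-110, 324, 134), (-108, 362, 121), (-106, 368, 120), (-104, 369, 120), (-102, 369, 120), (-100, 338, 123), (-98, 250, 131), (-96, 207, 136), (-94, 193, 137), (-92, 191, 136)]
[[178.8, 334.1], [322.0, 360.2], [72.9, 360.1], [267.9, 266.3], [209.8, 226.7], [328.5, 162.2], [40.6, 165.0], [230.1, 93.4]]
```

The profile across the flanks is now centred at about −108°, against −104.4° before and a target of −108.85°. That is about 3 mm off at the basket. Prize blobs are unmoved. Handing in.

```bash
python3 -c "
from rig import ctrl
print(ctrl.finish_job())"
```

```text
the job is handed in; nothing more can be done
None
```

I pushed the pointer clockwise with the shut fingertips, always on the same flank. It stood still at the books for over 1.2 s, then I pushed it round to the basket and left it there. The job is handed in; it gave no verdict. The robot clock read about 17 s of the 64 s allowed.

- **Books:** the wrist view put the pointer at about 20.6–21°, against 21.1° for the middle of the books. A rough bearing from the scene camera gave about 22.9°, still inside the ±3.9° tolerance.
- **Basket:** the first push stopped about 4° short, at roughly −104.5°, so I went back for a second 5 mm push. The final top-view measurement gives about −108°, against −108.85° for the basket, which is about 3 mm off the middle. I had used all my picture views by then, so this last check is by numbers only.
- **Checks that disagreed:** an earlier colour-mask measurement of the pointer gave −99° to −110°, because it picked up shadow, so I discarded it.
- **Forces and other objects:** the forces reported after each move stayed under about 4 N. In the scene camera the basket, tin and gift box had not moved at the end, and the books matched their start when last checked, before the final push. I did not measure the bystanders separately. The arm ended clear of everything.

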